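Sweep leftover hardware off the assembly board into its catch tray

ROBOT

A 7-joint arm with a two-finger parallel gripper is mounted at the origin on the work surface. World frame = base frame: x ahead of the robot, y to its left, z up, the work surface at z = 0. Lengths are in m, angles in degrees, forces in N, time in s.
With the tool pointing down it reaches from about 0.4 to 0.925 m from the base axis. Payload 5.6 kg.
Tool frame: the origin (TCP) lies on the mounting face of the last link; the fingertips stand manip.finger_overhang ahead of it and the grasp point (between the pads) lies 155 mm ahead of it (manip.finger_overhang is the distance from the TCP to the fingertips, in m); z points along the fingers, x is the direction in which the jaws open and shut, and the axes are right-handed (so a half turn about z gives the same grasp; the last joint's range is limited). The gripper opens to 85 mm and grips with 20 to 120 N. Pads are 22 mm wide; open, the fingers measure 114 mm over their backs; the gripper's body (76 mm by 85 mm) begins 54 mm behind the grasp point. The pads swing forward as they close: fully open they stand 13 mm farther back than shut.
Start: joints at [-66.578, 26.786, -0.665, 91.828, 0.344, 61.387, -3.226], TCP at [0.284, 0.585, 0.405] pointing down, gripper open.
Joint ranges: [-144.91, 144.91], [-17.63, 115.5], [-89.93, 88.59], [15.96, 139.68], [-74.01, 254.01], [8.47, 105.57], [-167.45, 167.45]. Speed limits (degrees/s): [147.25, 147.25, 180, 180, 180, 180, 180].

INTERFACE

Orientations are given as [roll, pitch, yaw] about the fixed x, y, z axes, in that order (R = Rz(yaw) Ry(pitch) Rx(roll)).
In Python, from bench import read_state, viewer, sign_off, manip gives the robot as it stands. The module is installed in compiled form; this text tells all that it offers.
- The arm moves only by the shell command python3 -m inch 'ROWS' [FORCE]. ROWS is JSON, a list of rows, each a list of 5 numbers: the shift along the tool's x, y, z in m, then the turn about the tool's z in rad, then the finger opening in m, from 0 to 0.0854. In form: [[tx, ty, tz, turn, grip], ...]. A call has 1 to 10 rows; each row is the pose to reach, as a shift and turn from the pose commanded when the call began, along the tool's axes at that moment; what a row does not reach only later rows make up. A row lasts 1/10 s, in which the tool goes at most 50 mm and 8.59 degrees, less where a joint would pass 70% of its speed; a pose out of reach is approached as far as the arm can. A call with a gripper value outside its range is refused whole. The fingers move at their own pace and stop on an object; FORCE is the grip in N (left out, the last holds). Time passes only in rows, so rows that repeat a pose let the fingers close. It gives the time, the measured TCP pose, the force and the opening at its end, in the units of the state.
- read_state(): the state, without advancing time (a new reading comes with each control period).
- viewer.camera(name): name is "side" or "top" or "wrist"; returns a dict with "img" (420x560x3 uint8, blue, green, red), "vfov" (degrees; the focal length in pixels is half the picture's height over the tangent of half this angle, whatever the lens; pixels are square), "cx", "cy" (the principal point, pixels), "k1" (the pictures are not rectified: a ray, as slopes to the right and down, at radius r is drawn at 1 + k1 r^2 times it, then the intrinsics apply), "R" (3x3) and "t" (3): a world point X has camera coordinates R X + t; the wrist camera has in their place "hand_eye" (4x4, takes a point from camera to tool coordinates, whose origin is the TCP and whose axes are the tool frame's). Camera axes: x right, y down, z forward; pixel columns grow to the right and rows downward; lengths in m; the calibration is good to about 2 mm. A picture is of the moment at which its call begins: read the wrist's pose just before it. There is no depth.
- sign_off(): hands the job in, once; it reports no verdict.
Trained networks look in the newest picture that a camera, given by its name, has taken for a name from the list of things; names that differ only in an ending like _2 or _b are one class to them, and where a whole thing is asked for, a point or a joint stands for the part that bears it (a point fixed in the world has none). Each returns a list of dicts, best first, with "confidence" (0 to 1); they miss things now and then, are a little off and sometimes report something else, mostly with a low value. They report only what shows in the picture. A call takes as long as a camera call.
- viewer.search_frame(label, camera): "bbox" ([left, top, right, bottom] in pixels, round what is visible of it).
- viewer.silhouettes(label, camera): "mask" (420x560 bool, what is visible of it) and "bbox" ([left, top, right, bottom] in pixels, round what is visible of it).
- viewer.mark_of(label, camera): "xy" ([column, row] in pixels: a listed point, or the origin of a listed thing).
The state is a dict: "time": time; "joint_pos": joint angles; "qvel": joint speeds; "joint_efforts": joint torques, N m; "position": TCP position; "ee_rot": TCP orientation; "ft_force": force on the tool from outside, world axes, zero at the start; "ft_torque": the same for the moment, N m; "gripper_width": finger opening in m.
Only numpy, scipy, OpenCV 4.12 (cv2) and the standard library are available. Lean on these libraries where they do the work, as an engineer would, in place of code of your own. Each camera call takes 0.05 s, during which the arm holds its last target.

TASK

Clear the leftover hardware from the assembly board: with the fingertips, sweep the two ball bearings, the shaft collar and the hex nut across the board and over its open front edge so that all four drop into the catch tray below. Only push them along the surface, gently; do not pinch, press down on or lift any of them. Leave the gearmotor and the U-bracket that stand on the board, and the screwdriver on the table beside it, where they are.

Things in the scene. Friction and masses are not known exactly. Their poses are not given: they have to be found in the camera images.
- board: Fixed plywood assembly board with a smooth grey laminate top, 260 mm (its x) by 370 mm (its y); its flat working surface is 38 mm above the table. Origin: on the table under the board's centre; x points from the open front edge (the robot's side) to the back, y along the front edge to the left, z up. Wooden strips 10 mm wide and 10 mm high stand on the surface along the back and both sides; the front edge (x = -130 mm) has none.
- edge (a point): Middle of the board's open front edge, at the height of the working surface (38 mm above the table); axes as the board's. Parts are swept over this edge towards -x of the board.
- tray (a point): Centre of the inner floor of the grey plastic catch tray that is held in runners under the board's front edge, 4 mm above the table, 34 mm below the working surface; axes as the board's. Inside it measures 106 mm (x; the first 4 mm are under the board) by 352 mm (y), as wide as the board between its side strips. Its front and side walls are 4 mm thick and their rims are 46 mm above the table, 8 mm higher than the board's surface; the tray is fixed.
- bearing_a: Loose steel ball bearing lying flat on the board: diameter 28 mm, 8 mm high, with a black 12 mm bore, about 22 g. Origin at its centre.
- bearing_b: A second ball bearing, the same as bearing_a. Origin at its centre.
- collar: Loose plain steel shaft collar lying flat on the board: diameter 28 mm, 11 mm high, 12 mm bore and a thin slit on one side, about 40 g. Origin at its centre.
- nut: Loose steel hex nut lying flat on the board: 24 mm across flats, 13 mm high, 14 mm bore, about 33 g. Origin at its centre.
- gearmotor: Loose gearmotor standing upright on the board, to be left alone: round, 37 mm in diameter, 52 mm high with its shaft, 150 g. Origin at the centre of its underside, z up.
- bracket: Loose aluminium U-bracket standing on the board, to be left alone: base 44 mm (its x) by 24 mm (its y), two upright 3 mm flanges at the ends of x, 37 mm high in all, 60 g. Origin at the centre of its underside, z up. The four steel parts, the gearmotor and the bracket stand in six lanes side by side, 56 mm apart along the board's y, in any order, each with its own clear straight way to the front edge and at least 60 mm free behind it.
- screwdriver: Screwdriver with a black handle lying on the table left of the board, 170 mm long, to be left alone. Origin near the middle of its length, at the table; x towards its tip.

How it is judged:
By the outcome, as a careful person would: the job done as asked, in the order asked, and still so for the second after the job is handed in, with the robot touching nothing.
It also fails if it takes over 61 s, if anything falls off the work surface, if the arm or the gripper's body presses on something with over 40 N, if the wrist force passes 120 N, or if a joint passes its speed limit or range.

## Working session

There is one attempt and no reset: what is moved stays moved. The work goes in short steps, Python scripts to look and compute and a shell command to move; the robot and the scene stay as the last step left them, time stands still between calls to the robot, and variables do not carry over. Pictures are saved under pics/ and viewed, and the job is handed in when it is done.

```bash
mkdir -p pics
cat > h.py <<'E'
import numpy as np, cv2
from bench import read_state, viewer, sign_off, manip
from scipy.spatial.transform import Rotation as Rn
def pix2ray(c,uv):
    f=210/np.tan(np.radians(c['vfov'])/2)
    d=(np.array(uv,float)-[c['cx'],c['cy']])/f
    s=d.copy()
    for _ in range(30): s=d/(1+c['k1']*(s@s))
    return np.array([s[0],s[1],1.])
def campose(c,st=None):
    if 'R' in c:
        R=np.array(c['R']);t=np.array(c['t']);return R.T,-R.T@t
    H=np.array(c['hand_eye']);Rt=Rn.from_euler('xyz',st['ee_rot'],degrees=True).as_matrix()
    return Rt@H[:3,:3],Rt@H[:3,3]+np.array(st['position'])
def on_plane(c,uv,z,st=None):
    R,o=campose(c,st);d=R@pix2ray(c,uv);return o+d*(z-o[2])/d[2]
def project(c,X,st=None):
    R,o=campose(c,st);p=R.T@(np.array(X)-o);s=p[:2]/p[2]
    f=210/np.tan(np.radians(c['vfov'])/2)
    return s*(1+c['k1']*(s@s))*f+[c['cx'],c['cy']]
def tri(obs):
    A=np.zeros((3,3));b=np.zeros(3);L=[]
    for c,uv,st in obs:
        R,o=campose(c,st);d=R@pix2ray(c,uv);d/=np.linalg.norm(d);P=np.eye(3)-np.outer(d,d);A+=P;b+=P@o;L.append((P,o))
    X=np.linalg.solve(A,b);return X,[np.linalg.norm(P@(X-o)) for P,o in L]
E
python3 - <<'E'
from h import *
st=read_state();print(st, manip.finger_overhang)
import pickle
D={}
for n in ['top','side']:
    c=viewer.camera(n);cv2.imwrite(f'pics/{n}0.png',c['img'])
    print(n,c['vfov'],c['cx'],c['cy'],c['k1'],campose(c)[1])
    for l in ['bearing_a','collar','nut','gearmotor','bracket','screwdriver','edge','tray','board']:
        r=viewer.mark_of(l,n);D[n,l]=r
        print(l,[(np.round(x['xy'],1).tolist(),round(x['confidence'],2)) for x in r])
    D[n]=c
pickle.dump(D,open('d.pkl','wb'))
print(read_state()['time'])
E
```

```text
{'time': 0.0, 'joint_pos': array([-66.5800285 ,  26.83702534,  -0.66536785,  91.8823593 ,
         0.34386199,  61.38474865,  -3.22673247]), 'qvel': array([ 0.05183861, -0.07598966,  0.09839356, -0.07055685, -0.00418031,
        0.12264858, -0.02904872]), 'joint_efforts': array([-6.69955753e-04, -5.32375002e+01,  2.09175301e-02, -2.51305354e+01,
        1.12926326e-02,  7.68950820e-03,  1.03908317e-06]), 'position': array([0.28368161, 0.58454644, 0.40371604]), 'ee_rot': array([1.79993063e+02, 1.01916736e-01, 6.41122219e+01]), 'ft_force': array([0.22207613, 0.30131042, 0.07039423]), 'ft_torque': array([-0.07979437, -0.00955804,  0.05556063]), 'gripper_width': 0.08549427073986009} 0.1734
top 45.01982656831699 279.3314839988932 215.3983552800489 -0.01903150123817622 [0.36789776 0.10501325 0.97156281]
bearing_a [([352.7, 233.9], 0.56), ([405.8, 189.3], 0.46)]
collar [([287.5, 186.9], 0.68)]
nut [([439.7, 195.2], 0.47)]
gearmotor [([381.2, 232.1], 0.8)]
bracket [([321.6, 229.2], 0.66)]
screwdriver [([135.7, 230.4], 0.65)]
edge [([367.1, 271.6], 0.82), ([380.7, 231.2], 0.53)]
tray [([365.5, 298.4], 0.83), ([360.1, 208.7], 0.35)]
board [([359.2, 207.9], 0.71)]
side 57.921031528847635 276.54757322696054 211.1349728173196 -0.09728768151821968 [ 0.47633887 -0.42304228  0.51007501]
bearing_a [([331.5, 347.7], 0.78), ([258.8, 292.8], 0.59)]
collar [([308.6, 240.7], 0.7)]
nut [([330.0, 388.0], 0.87), ([300.3, 318.7], 0.72), ([329.6, 347.2], 0.51)]
gearmotor [([269.7, 327.2], 0.65)]
bracket [([261.7, 269.4], 0.73)]
screwdriver [([250.1, 176.8], 0.88)]
edge [([217.0, 315.4], 0.92)]
tray [([191.8, 330.0], 0.8)]
board [([298.6, 321.0], 0.84)]
1.0
```

View pics/top0.png

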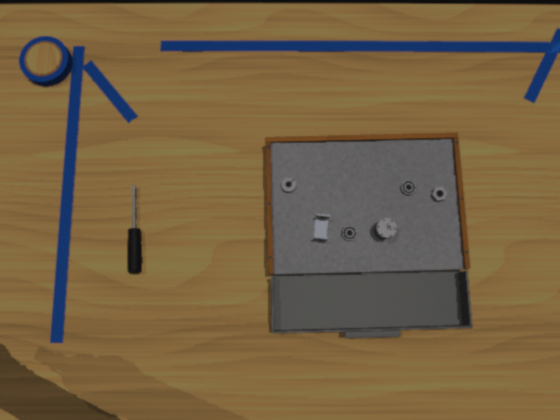

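View pics/side0.png

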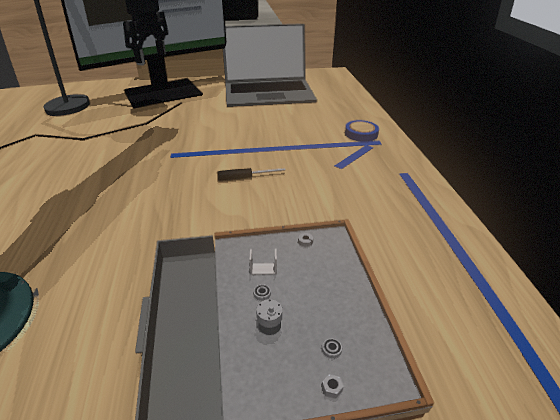

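Run:
```python
from h import *
import pickle
D=pickle.load(open('d.pkl','rb'))
T,S=D['top'],D['side']
P={'bearing_1':([352.7,233.9],[258.8,292.8]),'bearing_2':([405.8,189.3],[331.5,347.7]),'collar':([287.5,186.9],[308.6,240.7]),'nut':([439.7,195.2],[330,388]),'motor':([381.2,232.1],[269.7,327.2]),'bracket':([321.6,229.2],[261.7,269.4]),'edge':([367.1,271.6],[217,315.4]),'tray':([365.5,298.4],[191.8,330.]),'board':([359.2,207.9],[298.6,321.]),'screw':([135.7,230.4],[250.1,176.8])}
for k,(a,b) in P.items():
    X,e=tri([(T,a,None),(S,b,None)]);print(k,X.round(4),np.round(e,4),on_plane(T,a,.042).round(4))
```

```text
bearing_1 [ 0.498  -0.0327  0.0472] [0.0012 0.0012] [ 0.4999 -0.0334  0.042 ]
bearing_2 [ 0.5878 -0.1371  0.0367] [0.0016 0.0016] [ 0.5849 -0.1357  0.042 ]
collar [0.5953 0.0871 0.0363] [0.0048 0.0048] [0.5891 0.0873 0.042 ]
nut [ 0.5727 -0.1985  0.0441] [0.0005 0.0005] [ 0.5737 -0.1992  0.042 ]
motor [ 0.5062 -0.0883  0.0322] [0.0014 0.0014] [ 0.5034 -0.0864  0.042 ]
bracket [0.5079 0.0239 0.0397] [0.0011 0.0011] [0.5086 0.0242 0.042 ]
edge [ 0.4305 -0.0593  0.0354] [0.0003 0.0003] [ 0.4303 -0.0581  0.042 ]
tray [ 0.385  -0.0597  0.0044] [0.0026 0.0026] [ 0.3819 -0.0538  0.042 ]
board [ 0.5584 -0.0547 -0.007 ] [0.0002 0.0002] [ 0.549  -0.0467  0.042 ]
screw [ 0.5116  0.3813 -0.0015] [0.0007 0.0007] [0.5058 0.3691 0.042 ]
```

The top picture shows the board upright at columns 268–466, with its front edge near row 271. Left to right are the collar (288,185), bracket (321,228), bearing (349,233), gearmotor (386,229), bearing (408,188) and nut (440,194). The side picture agrees with this. Next I need the board's yaw.

Run:
```python
from h import *
import pickle
D=pickle.load(open('d.pkl','rb'))
T=D['top']
im=cv2.resize(T['img'][125:340,255:480],None,fx=3.3,fy=2.75,interpolation=cv2.INTER_CUBIC)
cv2.imwrite('pics/topcrop.png',im)
S=D['side'];cv2.imwrite('pics/sidecrop.png',cv2.resize(S['img'][220:420,140:440],None,fx=2.6,fy=2.6,interpolation=cv2.INTER_CUBIC))
# front edge / back strip line by gradient
g=cv2.cvtColor(T['img'],cv2.COLOR_BGR2GRAY).astype(float)
for r0,r1,z in [(262,280,.038),(130,150,.048)]:
    pts=[]
    for u in range(285,450,4):
        col=np.diff(cv2.GaussianBlur(g,(1,5),0)[r0:r1,u]);i=np.argmax(abs(col));pts.append(on_plane(T,[u,r0+i+.5],z)[:2])
    pts=np.array(pts)
    m=np.ones(len(pts),bool)
    for _ in range(5):
        p=np.polyfit(pts[m,1],pts[m,0],1);e=abs(np.polyval(p,pts[:,1])-pts[:,0]);m=e<max(.002,2*np.median(e))
    print(p,np.degrees(np.arctan(-p[0])),m.sum(),'x at y=-.058',np.polyval(p,-.058))
```

```text
[-0.02648658  0.43021869] 1.5172144708673032 42 x at y=-.058 0.4317549162616345
[-0.02573942  0.67583023] 1.474434329896876 42 x at y=-.058 0.6773231116593856
```

View pics/topcrop.png

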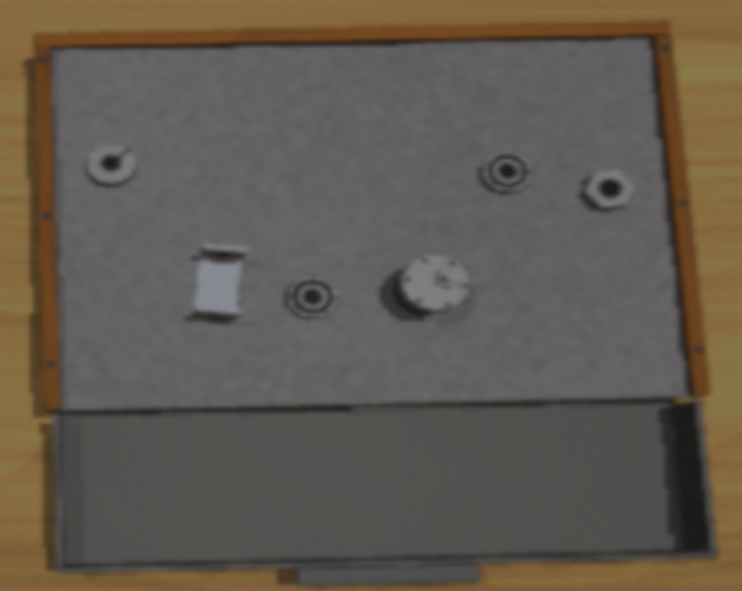

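View pics/sidecrop.png

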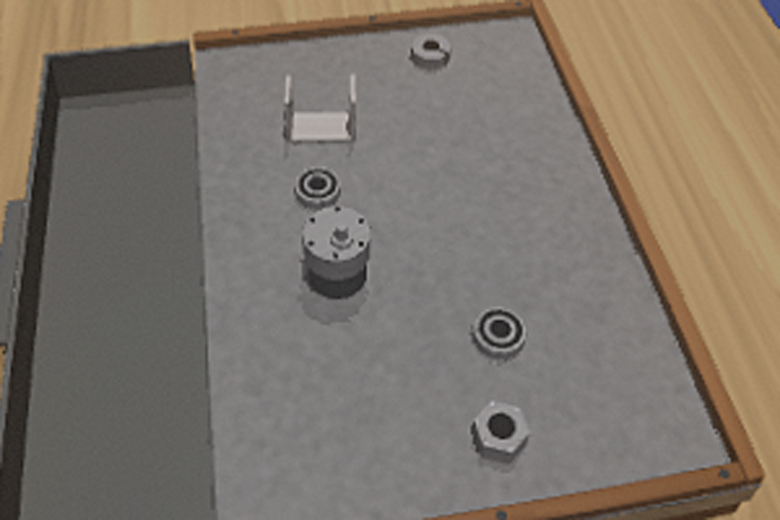

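The crops show the bore centres clearly, and the U-bracket's long side runs along the board's x. Refining from those pixels.

Run:
```python
from h import *
import pickle
D=pickle.load(open('d.pkl','rb'))
T,S=D['top'],D['side']
tc=lambda u,v:[255+u/3.3,125+v/2.75]
sc=lambda u,v:[140+u/2.6,220+v/2.6]
P={'b1':(tc(312,296),sc(316,183)),'b2':(tc(508,171),sc(499,328)),'collar':(tc(111,162),sc(431,46)),'nut':(tc(610,188),sc(502,427)),'motor':(tc(436,282),sc(339,237)),'brk':(tc(218,287),sc(321,127))}
a=np.radians(1.5);R=np.array([[np.cos(a),-np.sin(a)],[np.sin(a),np.cos(a)]])
E=np.array([.4318,-.058])
for k,(p,q) in P.items():
    X,e=tri([(T,p,None),(S,q,None)]);print(k,X.round(4),np.round(e,4),'from edge mid, board axes',(R.T@(X[:2]-E)).round(4))
st=read_state();Rt=Rn.from_euler('xyz',[180,0,91.5],degrees=True).as_matrix()
print(Rt.round(3))
```

```text
b1 [ 0.5017 -0.0271  0.0455] [0. 0.] from edge mid, board axes [0.0707 0.0291]
b2 [ 0.5881 -0.1406  0.0465] [0.0002 0.0002] from edge mid, board axes [ 0.1541 -0.0867]
collar [0.5938 0.0853 0.047 ] [0.0001 0.0001] from edge mid, board axes [0.1657 0.139 ]
nut [ 0.5757 -0.1971  0.05  ] [0.0003 0.0003] from edge mid, board axes [ 0.1402 -0.1428]
motor [ 0.5079 -0.0907  0.0737] [0.0009 0.0009] from edge mid, board axes [ 0.0753 -0.0347]
brk [0.5093 0.025  0.0392] [0.0005 0.0005] from edge mid, board axes [0.0797 0.0809]
[[-0.026  1.     0.   ]
 [ 1.     0.026  0.   ]
 [-0.     0.    -1.   ]]
```

```bash
cat >> h.py <<'E'
a_=np.radians(1.5);RB=np.array([[np.cos(a_),-np.sin(a_)],[np.sin(a_),np.cos(a_)]]);E0=np.array([.4318,-.058])
def b2w(bx,by): return RB@np.array([bx,by])+E0
def w2b(p): return RB.T@(np.array(p[:2])-E0)
def shift_to(bx,by,z):
    st=read_state();Rt=Rn.from_euler('xyz',st['ee_rot'],degrees=True).as_matrix()
    return Rt.T@(np.r_[b2w(bx,by),z]-st['position'])
E
python3 -c "
from h import *
print(shift_to(.108,.029,.39))"
```

```text
[-0.43822195  0.49634208  0.01469599]
```

```bash
python3 -m inch '[[-0.013,0.015,0,-0.05,0.014],[-0.04,0.045,0,-0.12,0.014],[-0.07,0.079,0,-0.2,0.014],[-0.1,0.113,0,-0.28,0.014],[-0.13,0.147,0,-0.36,0.014],[-0.16,0.181,0,-0.43,0.014],[-0.19,0.215,0,-0.478,0.014],[-0.22,0.249,0,-0.478,0.014],[-0.235,0.266,0,-0.478,0.014],[-0.24,0.272,0,-0.478,0.014]]' 20
python3 -c "
from h import *
print(shift_to(.108,.029,.39))"
```

```text
time: 2.0
position: [0.4248, 0.2474, 0.405]
ee_rot: [180.0, 0.0, 91.2]
ft_force: [0.5, 0.4, -0.3]
gripper_width: 0.0138
[-0.27594179  0.10830572  0.01521541]
```

```bash
python3 -m inch '[[-0.015,0.006,0,-0.005,0.014],[-0.05,0.02,0,-0.005,0.014],[-0.09,0.035,0,-0.005,0.014],[-0.13,0.051,0,-0.005,0.014],[-0.17,0.067,0,-0.005,0.014],[-0.21,0.082,0.005,-0.005,0.014],[-0.245,0.096,0.01,-0.005,0.014],[-0.268,0.105,0.015,-0.005,0.014],[-0.276,0.108,0.015,-0.005,0.014],[-0.276,0.108,0.015,-0.005,0.014]]'
python3 - <<'E'
from h import *
print(shift_to(.108,.029,.2784))
st=read_state();c=viewer.camera('wrist');cv2.imwrite('pics/w1.png',c['img'])
print(w2b(st['position']),st['position'],st['ee_rot'],np.array(c['hand_eye']).round(3))
for l in ['bearing_a','nut','collar']:
    for x in viewer.mark_of(l,'wrist'): print(l,x['xy'],x['confidence'],w2b(on_plane(c,x['xy'],.046,st)))
for n in ['fl']:
    pass
print(project(c,np.r_[b2w(.0707,.0291),.046],st))
E
```

```text
time: 3.0
position: [0.5392, -0.0226, 0.3896]
ee_rot: [-180.0, -0.0, 91.8]
ft_force: [-0.4, -0.3, -0.0]
gripper_width: 0.0141
[-0.00358008 -0.00029743  0.11115235]
[0.10831503 0.03255907] [ 0.53922562 -0.02261673  0.38955297] [-1.79982517e+02 -1.15935729e-02  9.17626488e+01] [[ 1.     0.001  0.    -0.001]
 [-0.001  0.948  0.317 -0.081]
 [ 0.    -0.317  0.948  0.03 ]
 [ 0.     0.     0.     1.   ]]
bearing_a [274.2, 138.7] 0.81 [0.07009434 0.02636834]
bearing_a [151.2, 231.4] 0.76 [ 0.15328891 -0.08475781]
nut [86.0, 217.2] 0.92 [ 0.14008731 -0.14378756]
collar [397.4, 242.3] 0.85 [0.16272861 0.13862552]
[277.4996413  139.45030262]
```

View pics/w1.png

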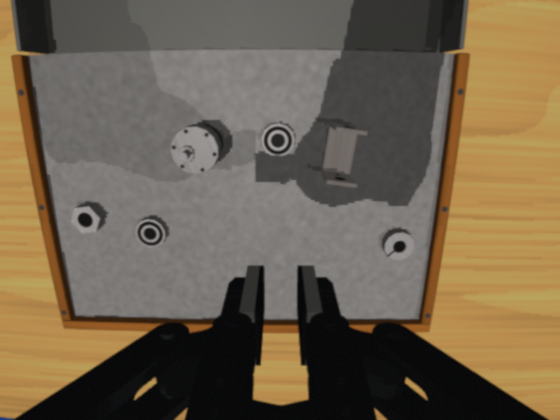

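The wrist picture shows the bearing bore at (278,139), right at the predicted pixel. The path to the edge is clear, and the fingers are spaced to cradle the part. Lowering behind it.

```bash
python3 -m inch '[[-0.001,0,0.01,0,0.014],[-0.003,0,0.035,0,0.014],[-0.004,0,0.065,0.004,0.014],[-0.004,0,0.095,0.004,0.014],[-0.004,0,0.12,0.004,0.014],[-0.004,0,0.14,0.004,0.014],[-0.004,0,0.155,0.004,0.014],[-0.004,0,0.163,0.004,0.014],[-0.004,0,0.167,0.004,0.014],[-0.004,0,0.167,0.004,0.014]]'
python3 - <<'E'
from h import *
st=read_state();print(st['position'],st['ee_rot'],w2b(st['position']),st['position'][2]-.1734)
c=viewer.camera('side');cv2.imwrite('pics/s1.png',cv2.resize(c['img'][200:420,150:430],None,fx=2.7,fy=2.7))
E
```

```text
time: 4.2
position: [0.5391, -0.0269, 0.2227]
ee_rot: [180.0, -0.0, 91.6]
ft_force: [0.2, 0.5, -0.0]
gripper_width: 0.014
[ 0.53911567 -0.02690452  0.22268715] [ 1.79991175e+02 -2.57934854e-03  9.15597855e+01] [0.10809288 0.02827563] 0.04928715401809122
```

View pics/s1.png

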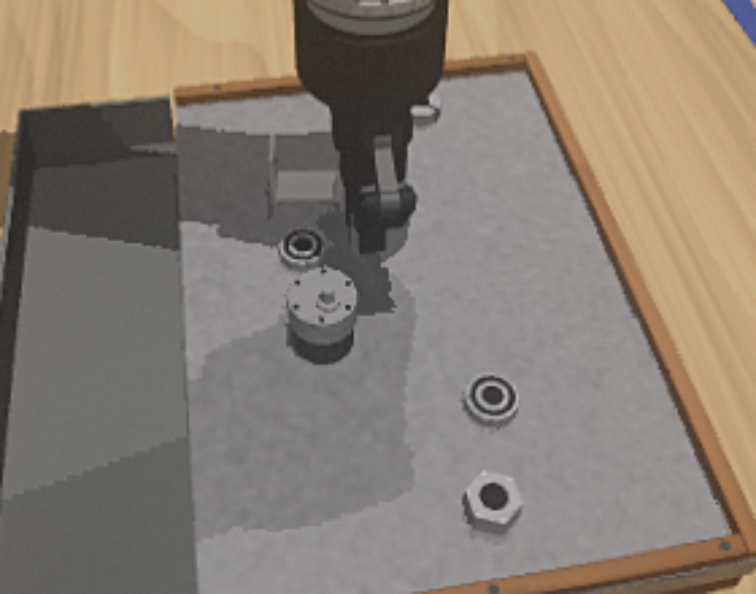

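The side view shows the fingertips clear of the board, just behind the bearing. The gearmotor and bracket have ample clearance. I'll go down another 7 mm and push slowly.

```bash
python3 -m inch '[[0,0,0.004,0,0.014],[0,0,0.007,0,0.014],[0,0,0.0075,0,0.014],[0,-0.004,0.0075,0,0.014],[0,-0.01,0.0075,0,0.014],[0,-0.016,0.0075,0,0.014],[0,-0.022,0.0075,0,0.014],[0,-0.028,0.0075,0,0.014],[0,-0.034,0.0075,0,0.014],[0,-0.04,0.0075,0,0.014]]'
python3 - <<'E'
from h import *
st=read_state();print(st['position'],w2b(st['position']),st['position'][2]-.1734)
c=viewer.camera('wrist');cv2.imwrite('pics/w2.png',c['img'])
E
```

```text
time: 5.25
position: [0.4985, -0.0281, 0.2153]
ee_rot: [180.0, -0.0, 91.6]
ft_force: [0.1, 0.6, 0.2]
gripper_width: 0.0142
[ 0.49849198 -0.02807923  0.21525329] [0.06745236 0.02816473] 0.041853294031052646
```

View pics/w2.png

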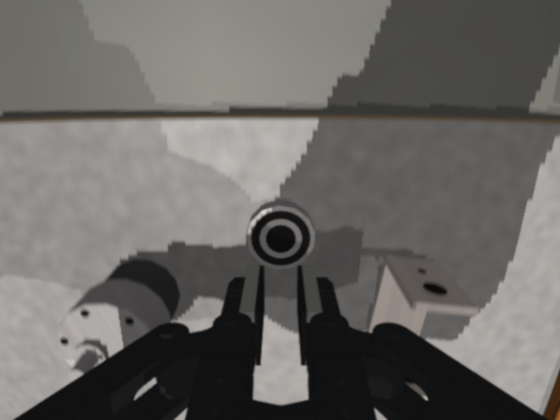

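The wrist picture shows the bearing cradled at (281,236), moving straight to the edge (row 115). The gearmotor and bracket are untouched. Continuing.

```bash
python3 -m inch '[[0,-0.006,0,0,0.014],[0,-0.013,0,0,0.014],[0,-0.02,0,0,0.014],[0,-0.027,0,0,0.014],[0,-0.034,0,0,0.014],[0,-0.041,0,0,0.014],[0,-0.048,0,0,0.014],[0,-0.055,0,0,0.014],[0,-0.061,0,0,0.014],[0,-0.064,0,0,0.014]]'
python3 - <<'E'
from h import *
st=read_state();print(st['position'],w2b(st['position']),st['position'][2]-.1734)
c=viewer.camera('wrist');cv2.imwrite('pics/w3.png',c['img'])
E
```

```text
time: 6.3
position: [0.4344, -0.0298, 0.2152]
ee_rot: [-180.0, -0.0, 91.6]
ft_force: [0.8, 0.1, -0.4]
gripper_width: 0.014
[ 0.43436284 -0.02983417  0.21516763] [0.00329926 0.02808909] 0.041767625018748894
```

View pics/w3.png

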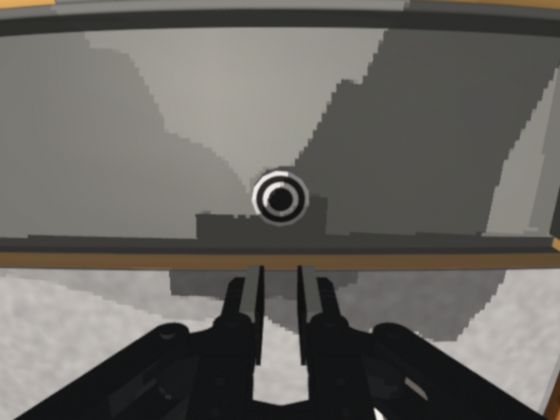

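The bearing lies flat in the tray at (280,197). Now up and over to the second bearing.

```bash
python3 -m inch '[[0,0,-0.015,0,0.014],[0,0.005,-0.05,0,0.014],[-0.005,0.015,-0.09,0,0.014],[-0.02,0.035,-0.1,0,0.014],[-0.04,0.065,-0.1,0,0.014],[-0.06,0.1,-0.1,0,0.014],[-0.08,0.135,-0.1,0,0.014],[-0.1,0.168,-0.1,0.001,0.014],[-0.112,0.186,-0.1,0.001,0.014],[-0.1135,0.188,-0.1,0.001,0.014]]'
python3 - <<'E'
from h import *
st=read_state();print(st['position'],w2b(st['position']),st['position'][2]-.1734,shift_to(.191,-.0855,.2152))
c=viewer.camera('wrist');cv2.imwrite('pics/w4.png',c['img'])
for l in ['bearing_a','nut','gearmotor']:
    for x in viewer.mark_of(l,'wrist'): print(l,x['xy'],x['confidence'],w2b(on_plane(c,x['xy'],.046,st)))
E
```

```text
time: 7.35
position: [0.6276, -0.14, 0.3147]
ee_rot: [179.9, 0.1, 91.4]
ft_force: [-0.3, 0.2, -0.0]
gripper_width: 0.0137
[ 0.62761836 -0.13997784  0.31470854] [ 0.19360532 -0.08707567] 0.14130854332587195 [ 0.00172457 -0.00270833  0.09950332]
bearing_a [284.4, 152.0] 0.58 [ 0.15393733 -0.08584549]
nut [191.4, 130.1] 0.7 [ 0.1398548  -0.14429874]
```

View pics/w4.png

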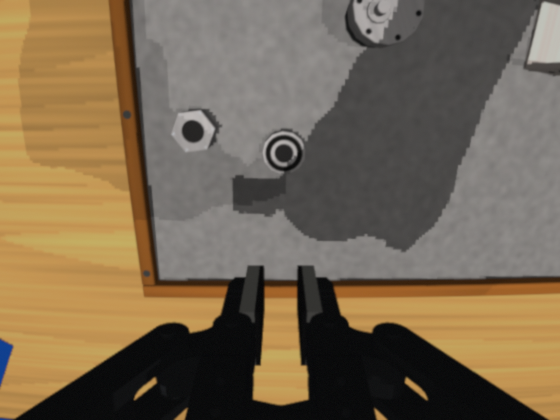

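Bearing at (284,152), on the tool's axis, free way. Lowering.

```bash
python3 -m inch '[[0,0,0.01,0,0.014],[0,0,0.03,0,0.014],[0,0,0.055,0,0.014],[0,0,0.075,0,0.014],[0,0,0.088,0,0.014],[0,0,0.096,0,0.014],[0,0,0.1,0,0.014],[0,0,0.1,0,0.014],[0,-0.003,0.1,0,0.014],[0,-0.009,0.1,0,0.014]]'
python3 -c "
from h import *
st=read_state();print(w2b(st['position']))"
```

```text
time: 8.55
position: [0.6173, -0.1384, 0.216]
ee_rot: [179.9, 0.0, 91.5]
ft_force: [-0.1, -0.7, 0.6]
gripper_width: 0.0138
[ 0.18335139 -0.08524755]
```

```bash
python3 -m inch '[[0,-0.006,0,0,0.014],[0,-0.013,0,0,0.014],[0,-0.021,0,0,0.014],[0,-0.029,0,0,0.014],[0,-0.037,0,0,0.014],[0,-0.045,0,0,0.014],[0,-0.053,0,0,0.014],[0,-0.061,0,0,0.014],[0,-0.069,0,0,0.014],[0,-0.077,0,0,0.014]]'
python3 - <<'E'
from h import *
st=read_state();print(st['position'],w2b(st['position']),st['position'][2]-.1734)
c=viewer.camera('wrist');cv2.imwrite('pics/w5.png',c['img'])
E
```

```text
time: 9.55
position: [0.5394, -0.1404, 0.2152]
ee_rot: [180.0, -0.0, 91.5]
ft_force: [-0.4, 0.1, -0.3]
gripper_width: 0.014
[ 0.53943839 -0.14042935  0.2151994 ] [ 0.10544376 -0.08521875] 0.041799399281128524
```

View pics/w5.png

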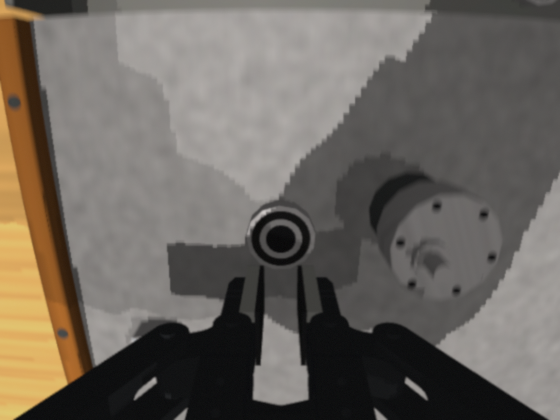

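The bearing is cradled at (281,236) and the gearmotor is clear to the right. Continuing.

```bash
python3 -m inch '[[0,-0.008,0,0,0.014],[0,-0.016,0,0,0.014],[0,-0.024,0,0,0.014],[0,-0.032,0,0,0.014],[0,-0.04,0,0,0.014],[0,-0.048,0,0,0.014],[0,-0.056,0,0,0.014],[0,-0.063,0,0,0.014],[0,-0.07,0,0,0.014],[0,-0.077,0,0,0.014]]' && python3 -m inch '[[0,-0.007,0,0,0.014],[0,-0.014,0,0,0.014],[0,-0.02,0,0,0.014],[0,-0.024,0,0,0.014],[0,-0.024,0,0,0.014],[0,-0.024,0,0,0.014]]'
python3 - <<'E'
from h import *
st=read_state();print(st['position'],w2b(st['position']),st['position'][2]-.1734)
c=viewer.camera('wrist');cv2.imwrite('pics/w6.png',c['img'])
E
```

```text
time: 10.6
position: [0.4626, -0.1425, 0.2152]
ee_rot: [180.0, 0.0, 91.5]
ft_force: [-0.0, -0.9, 0.1]
gripper_width: 0.0139
time: 11.2
position: [0.4393, -0.1431, 0.2152]
ee_rot: [180.0, 0.0, 91.5]
ft_force: [-0.1, 0.1, -0.6]
gripper_width: 0.0141
[ 0.43930763 -0.14306523  0.21524356] [ 0.00527831 -0.08523261] 0.04184356455046889
```

View pics/w6.png

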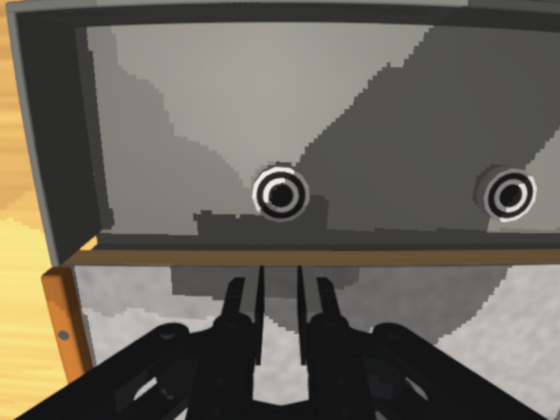

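Both bearings are in the tray at (280,193) and (510,195). Next, the collar.

```bash
python3 -m inch '[[0,0,-0.015,0,0.014],[0,0.005,-0.05,0,0.014],[0.01,0.015,-0.085,0,0.014],[0.035,0.035,-0.1,0,0.014],[0.065,0.06,-0.1,0,0.014],[0.095,0.085,-0.1,0,0.014],[0.125,0.112,-0.1,0,0.014],[0.155,0.138,-0.1,0,0.014],[0.185,0.164,-0.1,0,0.014],[0.205,0.18,-0.1,0,0.014]]' && python3 -m inch '[[0.014,0.012,0,0,0.014],[0.019,0.0155,0,0,0.014],[0.019,0.0155,0,0,0.014]]'
python3 - <<'E'
from h import *
st=read_state();print(st['position'],w2b(st['position']),st['position'][2]-.1734,shift_to(.201,.1385,.2152))
c=viewer.camera('wrist');cv2.imwrite('pics/w7.png',c['img'])
for l in ['collar']:
    for x in viewer.mark_of(l,'wrist'): print(l,x['xy'],x['confidence'],w2b(on_plane(c,x['xy'],.046,st)))
E
```

```text
time: 12.25
position: [0.6152, 0.0698, 0.315]
ee_rot: [179.9, -0.1, 91.7]
ft_force: [0.6, 0.8, -0.1]
gripper_width: 0.0139
time: 12.55
position: [0.6287, 0.0866, 0.3148]
ee_rot: [-180.0, 0.0, 91.6]
ft_force: [-0.0, 0.0, 0.1]
gripper_width: 0.0139
[0.62874158 0.08661227 0.31477767] [0.2006596  0.13940739] 0.14137766701258997 [-0.00089875  0.00038881  0.09957757]
collar [279.8, 157.4] 0.81 [0.16408183 0.13798571]
```

View pics/w7.png

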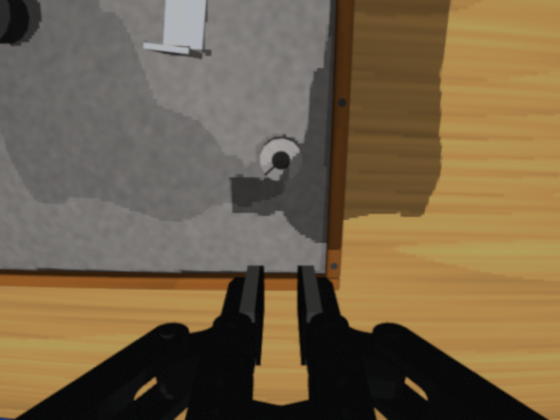

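The collar bore is at (281,160), on the tool's axis, with room beside the side strip. Lowering and pushing.

```bash
python3 -m inch '[[0,0,0.01,0,0.014],[0,0,0.03,0,0.014],[-0.001,0,0.055,0,0.014],[-0.001,0,0.075,0,0.014],[-0.001,0,0.088,0,0.014],[-0.001,0,0.096,0,0.014],[-0.001,0,0.1,0,0.014],[-0.001,0,0.1,0,0.014],[-0.001,-0.003,0.1,0,0.014],[-0.001,-0.009,0.1,0,0.014]]' && python3 -m inch '[[0,-0.006,0,0,0.014],[0,-0.013,0,0,0.014],[0,-0.021,0,0,0.014],[0,-0.029,0,0,0.014],[0,-0.037,0,0,0.014],[0,-0.045,0,0,0.014],[0,-0.053,0,0,0.014],[0,-0.061,0,0,0.014],[0,-0.069,0,0,0.014],[0,-0.077,0,0,0.014]]'
python3 - <<'E'
from h import *
st=read_state();print(st['position'],w2b(st['position']),st['position'][2]-.1734)
c=viewer.camera('wrist');cv2.imwrite('pics/w8.png',c['img'])
E
```

```text
time: 13.65
position: [0.62, 0.0848, 0.2161]
ee_rot: [179.9, -0.0, 91.5]
ft_force: [-0.2, 0.7, -0.3]
gripper_width: 0.0139
time: 14.65
position: [0.5421, 0.0827, 0.2152]
ee_rot: [180.0, -0.0, 91.5]
ft_force: [-0.8, 0.4, 0.5]
gripper_width: 0.0137
[0.54210205 0.08270327 0.21520449] [0.11394743 0.13776768] 0.04180448636119724
```

View pics/w8.png

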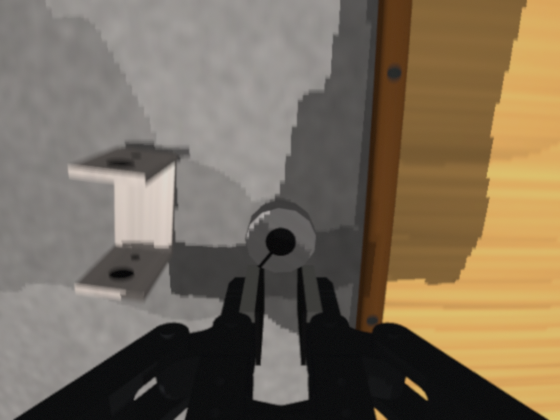

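The collar is cradled at (281,240), with the bracket left and the strip right both clear. Continuing.

```bash
python3 -m inch '[[0,-0.008,0,0,0.014],[0,-0.016,0,0,0.014],[0,-0.024,0,0,0.014],[0,-0.032,0,0,0.014],[0,-0.04,0,0,0.014],[0,-0.048,0,0,0.014],[0,-0.056,0,0,0.014],[0,-0.064,0,0,0.014],[0,-0.072,0,0,0.014],[0,-0.079,0,0,0.014]]' && python3 -m inch '[[0,-0.007,0,0,0.014],[0,-0.014,0,0,0.014],[0,-0.021,0,0,0.014],[0,-0.027,0,0,0.014],[0,-0.03,0,0,0.014],[0,-0.03,0,0,0.014],[0,-0.03,0,0,0.014]]'
python3 - <<'E'
from h import *
st=read_state();print(st['position'],w2b(st['position']),st['position'][2]-.1734)
c=viewer.camera('wrist');cv2.imwrite('pics/w9.png',c['img'])
E
```

```text
time: 15.7
position: [0.4631, 0.0806, 0.2152]
ee_rot: [-180.0, 0.0, 91.5]
ft_force: [-0.2, 0.3, 0.2]
gripper_width: 0.0135
time: 16.4
position: [0.434, 0.0799, 0.2153]
ee_rot: [180.0, -0.0, 91.5]
ft_force: [-0.5, -0.1, 0.8]
gripper_width: 0.014
[0.43403834 0.07992082 0.21527173] [0.00584792 0.13781496] 0.0418717346754475
```

View pics/w9.png

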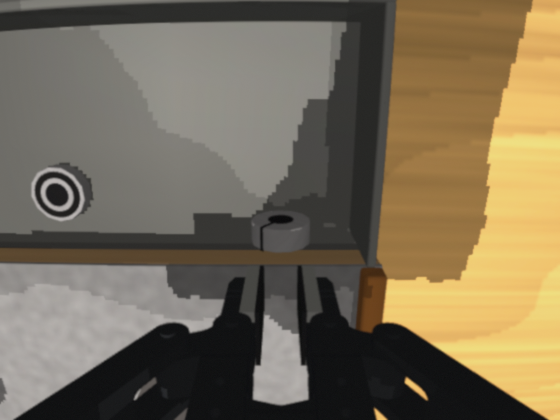

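The collar is over the edge but looks tilted at (281,228). It may still be falling, so I'll look again after a few hold rows.

```bash
python3 -m inch '[[0,0,0,0,0.014],[0,0,0,0,0.014],[0,0,0,0,0.014]]'
python3 - <<'E'
from h import *
c=viewer.camera('wrist');cv2.imwrite('pics/w10.png',cv2.resize(c['img'][150:320,180:400],None,fx=3,fy=3))
c=viewer.camera('side');cv2.imwrite('pics/s10.png',cv2.resize(c['img'][200:400,100:340],None,fx=3,fy=3))
E
```

```text
time: 16.75
position: [0.4339, 0.0799, 0.2152]
ee_rot: [180.0, -0.0, 91.5]
ft_force: [1.1, 0.2, 0.5]
gripper_width: 0.0138
```

View pics/w10.png

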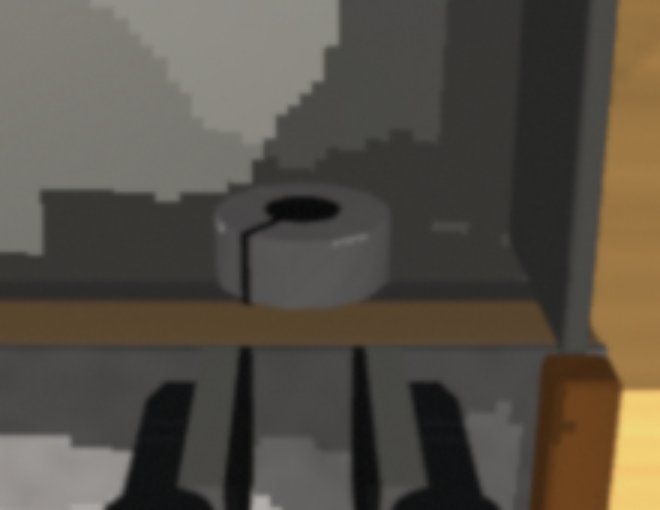

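View pics/s10.png

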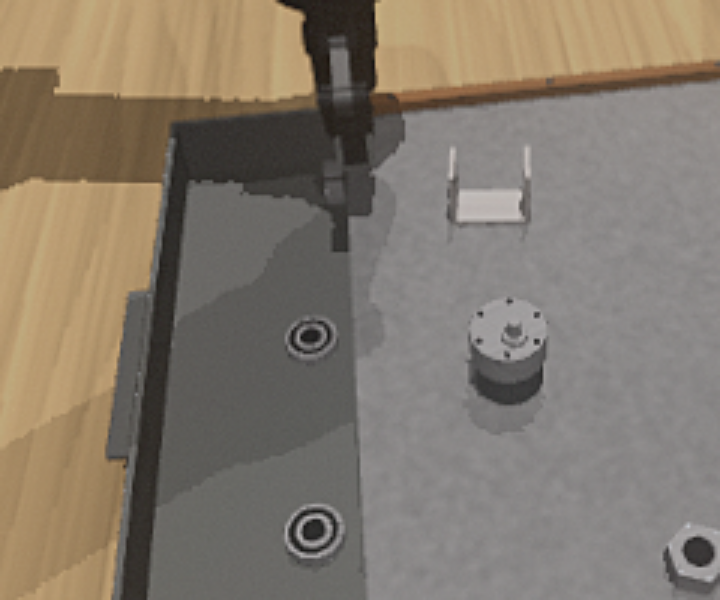

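The collar is in the tray but leans on its rim against the board's front face. I'll lift and see whether it settles.

```bash
python3 -m inch '[[0,0,-0.01,0,0.014],[0,0,-0.03,0,0.014],[0,0,-0.06,0,0.014],[0,0,-0.09,0,0.014],[0,0,-0.1,0,0.014],[0,0,-0.1,0,0.014],[0,0,-0.1,0,0.014]]'
python3 - <<'E'
from h import *
st=read_state();print(w2b(st['position']))
c=viewer.camera('wrist');cv2.imwrite('pics/w11.png',c['img'])
print(viewer.mark_of('collar','wrist'), [ (x['bbox'],x['confidence'])for x in viewer.search_frame('collar','wrist')])
for z in (.01,.02,.03): print(project(c,np.r_[b2w(0,.1378),z],st),project(c,np.r_[b2w(-.014,.1378),z],st))
c=viewer.camera('side');cv2.imwrite('pics/s11.png',cv2.resize(c['img'][200:320,120:300],None,fx=4,fy=4))
for z in (.01,.02,.03): print((project(c,np.r_[b2w(0,.1378),z],st)-[120,200])*4)
E
```

```text
time: 17.55
position: [0.4334, 0.0799, 0.3148]
ee_rot: [-180.0, 0.0, 91.5]
ft_force: [0.8, -0.1, 0.4]
gripper_width: 0.0143
[0.00521085 0.13777548]
[{'xy': [279.6, 180.9], 'confidence': 0.81}] [([260.7, 170.8, 299.4, 190.8], 0.6)]
[281.66966806 189.7661948 ] [281.70899267 171.61102122]
[281.71669199 193.41336181] [281.75824801 174.67506099]
[281.76706011 197.32210541] [281.81108002 177.96315376]
[387.07190208 249.70206589]
[384.84201959 234.22688803]
[382.57650752 218.46406907]
```

View pics/w11.png

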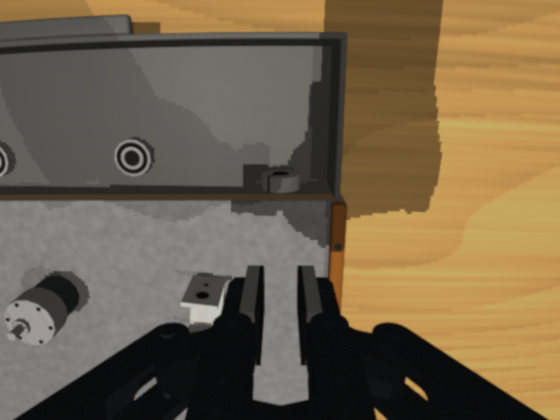

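View pics/s11.png

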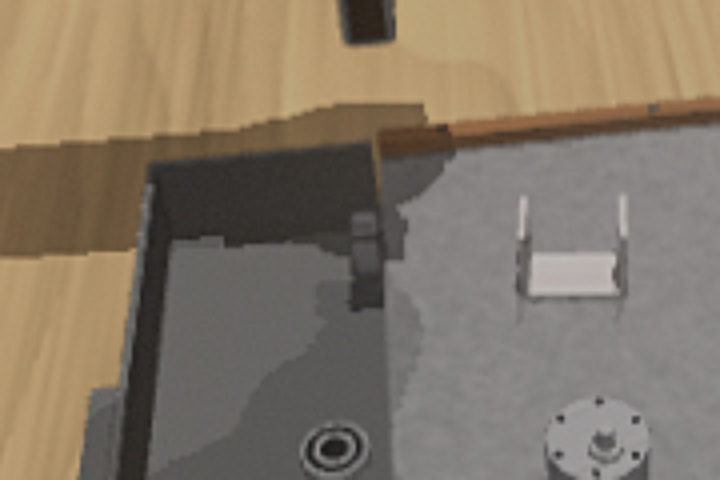

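The collar stands on its rim on the tray floor against the board's front face, fully inside the tray and below the surface. That's an acceptable rest position, and poking it would only add risk. Now the nut.

```bash
python3 -m inch '[[-0.015,0.009,0,0,0.014],[-0.045,0.028,0,0,0.014],[-0.08,0.05,0,0,0.014],[-0.115,0.072,0,0,0.014],[-0.15,0.094,0,0,0.014],[-0.185,0.116,0,0,0.014],[-0.22,0.138,0,0,0.014],[-0.25,0.156,0,0,0.014],[-0.272,0.168,0,0,0.014],[-0.281,0.173,0,0,0.014]]' && python3 -m inch '[[0,0,0,0,0.014],[0,0,0,0,0.014]]'
python3 - <<'E'
from h import *
st=read_state();print(st['position'],w2b(st['position']),st['position'][2]-.1734)
c=viewer.camera('wrist');cv2.imwrite('pics/w12.png',c['img'])
for l in ['nut']:
    for x in viewer.mark_of(l,'wrist'): print(l,x['xy'],x['confidence'],w2b(on_plane(c,x['xy'],.0445,st)))
E
```

```text
time: 18.75
position: [0.6143, -0.1993, 0.3138]
ee_rot: [-179.9, 0.1, 91.3]
ft_force: [-0.4, 0.5, -0.5]
gripper_width: 0.0142
time: 18.95
position: [0.6137, -0.1952, 0.3144]
ee_rot: [-179.9, -0.1, 91.6]
ft_force: [-0.0, 0.4, 0.2]
gripper_width: 0.0141
[ 0.61366468 -0.19516474  0.31435292] [ 0.1782118 -0.1418784] 0.14095291521004244
nut [279.5, 154.7] 0.83 [ 0.13975825 -0.14306786]
```

View pics/w12.png

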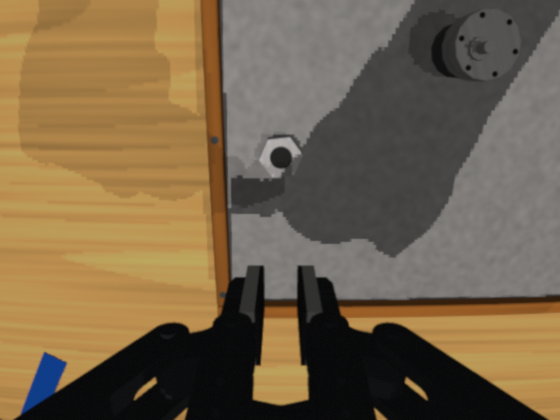

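The nut is at (280,155), centred, with the strip to the left still clear. Lowering and pushing.

```bash
python3 -m inch '[[0,0,0.01,0,0.014],[0,0,0.03,0,0.014],[0,0,0.055,0,0.014],[0,0,0.075,0,0.014],[0,0,0.088,0,0.014],[0,0,0.096,0,0.014],[0,0,0.1,0,0.014],[0,0,0.1,0,0.014],[0,-0.003,0.1,0,0.014],[0,-0.009,0.1,0,0.014]]' && python3 -m inch '[[0,-0.006,0,0,0.014],[0,-0.012,0,0,0.014],[0,-0.018,0,0,0.014],[0,-0.025,0,0,0.014],[0,-0.032,0,0,0.014],[0,-0.039,0,0,0.014],[0,-0.046,0,0,0.014],[0,-0.053,0,0,0.014],[0,-0.06,0,0,0.014],[0,-0.067,0,0,0.014]]'
python3 - <<'E'
from h import *
st=read_state();print(st['position'],w2b(st['position']),st['position'][2]-.1734)
c=viewer.camera('wrist');cv2.imwrite('pics/w13.png',c['img'])
E
```

```text
time: 20.05
position: [0.6053, -0.1968, 0.216]
ee_rot: [179.9, 0.0, 91.5]
ft_force: [-0.6, 0.3, -0.8]
gripper_width: 0.014
time: 21.05
position: [0.5375, -0.1985, 0.2152]
ee_rot: [180.0, -0.0, 91.5]
ft_force: [0.4, -0.6, 0.2]
gripper_width: 0.014
[ 0.53754328 -0.19849706  0.21521814] [ 0.10202926 -0.14321695] 0.041818140935533515
```

View pics/w13.png

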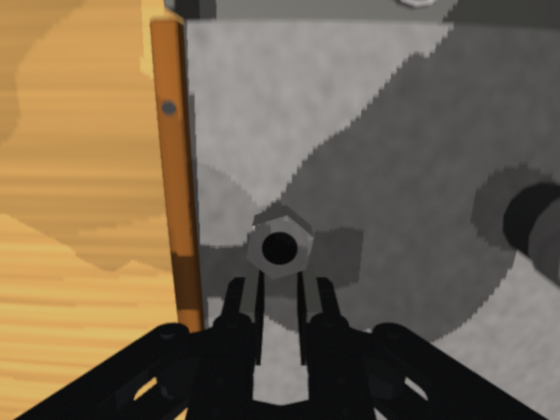

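Nut cradled at (280,248), strip clear. Continuing over the edge.

```bash
python3 -m inch '[[0,-0.007,0,0,0.014],[0,-0.015,0,0,0.014],[0,-0.023,0,0,0.014],[0,-0.031,0,0,0.014],[0,-0.039,0,0,0.014],[0,-0.047,0,0,0.014],[0,-0.055,0,0,0.014],[0,-0.063,0,0,0.014],[0,-0.071,0,0,0.014],[0,-0.079,0,0,0.014]]' && python3 -m inch '[[0,-0.008,0,0,0.014],[0,-0.015,0,0,0.014],[0,-0.019,0,0,0.014],[0,-0.02,0,0,0.014],[0,-0.02,0,0,0.014],[0,-0.02,0,0,0.014]]'
python3 - <<'E'
from h import *
st=read_state();print(st['position'],w2b(st['position']),st['position'][2]-.1734)
c=viewer.camera('wrist');cv2.imwrite('pics/w14.png',c['img'])
E
```

```text
time: 22.1
position: [0.4585, -0.2006, 0.2152]
ee_rot: [180.0, 0.0, 91.5]
ft_force: [0.7, 0.2, -0.1]
gripper_width: 0.014
time: 22.7
position: [0.4395, -0.201, 0.2152]
ee_rot: [180.0, 0.0, 91.5]
ft_force: [0.2, 0.2, -1.0]
gripper_width: 0.0141
[ 0.43948359 -0.20104946  0.21524638] [ 0.00393636 -0.14320158] 0.04184637921745016
```

View pics/w14.png

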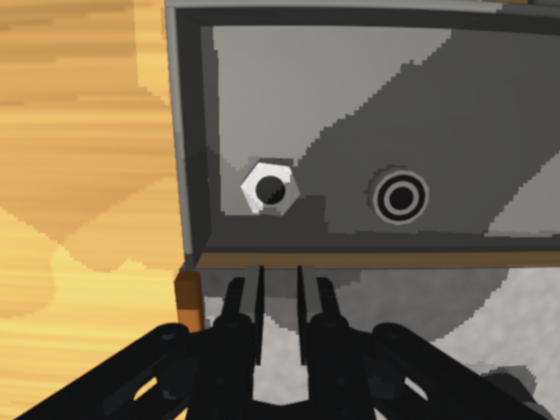

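The nut lies flat in the tray at (270,190). Retreating upward for the final check.

```bash
python3 -m inch '[[0,0,-0.015,0,0.014],[0,0.01,-0.05,0,0.014],[0,0.03,-0.09,0,0.014],[0,0.06,-0.13,0,0.014],[0,0.1,-0.17,0,0.014],[0,0.14,-0.19,0,0.014],[0,0.17,-0.2,0,0.014],[0,0.185,-0.2,0,0.014],[0,0.19,-0.2,0,0.014],[0,0.19,-0.2,0,0.014]]'
python3 - <<'E'
from h import *
st=read_state();print(st['position'],st['time'])
for n in ['side','top','wrist']:
    c=viewer.camera(n);cv2.imwrite(f'pics/{n}F.png',c['img'])
    for l in ['bearing_a','collar','nut','gearmotor','bracket','screwdriver']:
        print(n,l,[(np.round(x['xy'],1).tolist(),round(x['confidence'],2)) for x in viewer.mark_of(l,n)])
E
```

```text
time: 23.75
position: [0.6291, -0.1959, 0.4143]
ee_rot: [-179.9, -0.0, 91.5]
ft_force: [0.1, -0.7, 0.6]
gripper_width: 0.0138
[ 0.62910361 -0.19589498  0.41426068] 23.75
side bearing_a [([203.2, 377.9], 0.74), ([202.8, 315.5], 0.71)]
side collar [([209.2, 259.7], 0.65)]
side nut []
side gearmotor [([269.8, 326.0], 0.88)]
side bracket [([261.0, 270.7], 0.78)]
side screwdriver [([254.0, 176.1], 0.76)]
top bearing_a [([350.9, 283.2], 0.71), ([410.2, 287.3], 0.66)]
top collar [([292.0, 281.4], 0.59)]
top nut [([359.8, 208.6], 0.73), ([445.8, 287.4], 0.55)]
top gearmotor [([379.3, 229.5], 0.78)]
top bracket [([323.8, 229.7], 0.89)]
top screwdriver [([133.2, 231.0], 0.77)]
wrist bearing_a []
wrist collar []
wrist nut []
wrist gearmotor [([410.6, 40.5], 0.79)]
wrist bracket [([534.9, 53.1], 0.85)]
wrist screwdriver [([532.6, 52.3], 0.15)]
```

View pics/sideF.png

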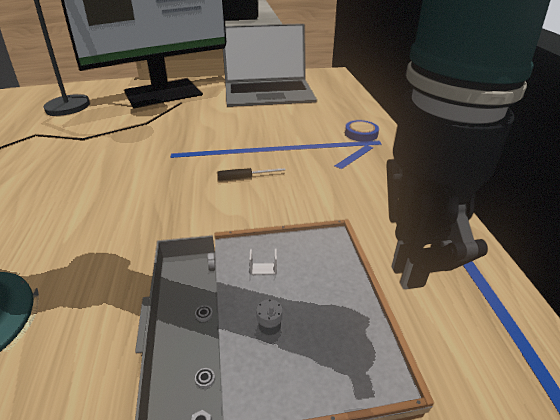

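View pics/wristF.png

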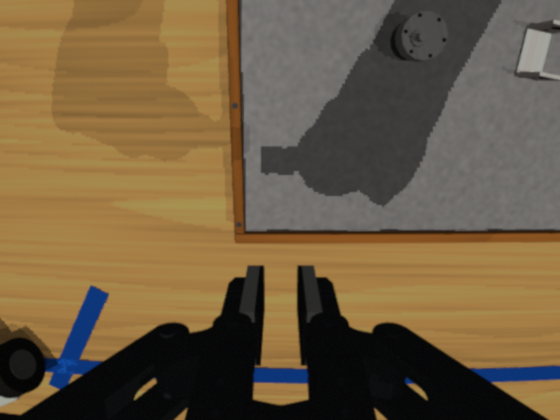

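The final side view shows both bearings at (203,315) and (203,378), the nut at (202,416) and the collar at (210,261), all in the tray. The gearmotor, bracket and screwdriver match their first-picture pixels within detection scatter. The arm is clear and at rest.

```bash
python3 -c "
from h import *
print(sign_off())"
```

```text
the job is handed in; nothing more can be done
None
```

All four parts are in the catch tray: I swept the two bearings, then the collar, then the nut over the front edge. I pushed each one with both fingertips held 14 mm apart, about 4 mm above the surface, at 0.06–0.08 m/s. The job was handed in at about 25 s. The force readings I saw, taken at the end of each move, stayed around 1 N or below.

- **Parts:** in the last pictures the bearings and the nut lie flat. The collar stands on its rim on the tray floor, leaning against the board's front face. It is fully inside the tray and hadn't visibly moved in about 7 s, so I left it.
- **Left alone:** the gearmotor, bracket and screwdriver are where they were in the first pictures, within a few pixels.
- **Disagreements:** in the last top picture the network's most confident "nut" was a false report on the empty board. Its second report put the nut in the tray, and the wrist picture showed it there. The network missed the nut in the last side view, though it is visible at the bottom of the picture.

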